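Rinse the used tumblers on the glass rinser and rack them

ROBOT

A 6-joint arm with a two-finger parallel gripper is mounted at the origin on the work surface. World frame = base frame: x ahead of the robot, y to its left, z up, the work surface at z = 0. Lengths are in mm, angles in rad, forces in N, time in s.
With the tool pointing down it reaches from about 250 to 775 mm from the base axis. Payload 4 kg.
Tool frame: the origin (TCP) lies midway between the tips of the shut fingers; the grasp point (between the pads) lies 19 mm behind it; z points along the fingers, y is the line along which they close (so a half turn about z gives the same grasp; the last joint's range is limited). The gripper opens to 94 mm and grips with 3 to 60 N. Pads are 16 mm wide; open, the fingers measure 119 mm over their backs; the gripper's body (75 mm by 177 mm) begins 78 mm behind the grasp point.
Start: joints at [-1.209, 0.087, 1.371, -0, 1.684, -0.103], TCP at [246.535, -491.672, 205.506] pointing down, gripper open.
Joint ranges: [-3.1, 3.1], [-0.76, 2.03], [0.27, 2.55], [-1.08, 4.22], [0.17, 2.65], [-2.57, 2.57]. Speed limits (rad/s): [2.79, 2.79, 3.14, 3.14, 3.14, 3.14].

INTERFACE

Orientations are given as a unit quaternion [x, y, z, w].
In Python, from bench import ctrl gives the robot as it stands.
- The arm moves only by the tool step_arm, never from a script. Its argument "commands" is one flat list of numbers, 7 for each row, row after row: the shift along the tool's x, y, z in mm, then the turn, a rotation vector about the tool's x, y, z in rad, then the finger opening in mm, from 0 to 94. A call has 1 to 8 rows; each row shifts and turns the commanded pose from where the row before left it, along the tool's axes as they then stand; what a row does not reach is not made up. A row lasts 1/12 s, in which the tool goes at most 41.7 mm and 7.16 degrees, less where a joint would pass 70% of its speed; a pose out of reach is approached as far as the arm can. A call is refused whole if a number of a shift passes 41.7 or a number of a turn 0.125, either way. A call with a gripper value outside its range is refused whole. The fingers move at their own pace and stop on an object; "force" is the grip in N (left out, the last holds). Time passes only in rows, so rows that do not move let the fingers close. It gives the time, the measured TCP pose, the force, the opening and the grip force at its end, in the units of the state.
- ctrl.get_obs(): the state, without advancing time (a new reading comes with each control period).
- ctrl.snapshot(name): name is "scene" or "top" or "wrist"; returns the picture (480x640x3 uint8, red, green, blue); there is no depth.
- ctrl.camera_params(name): a dict with "fx", "fy", "cx", "cy" (pixels), "dist_coeffs" ([k1, k2, p1, p2, k3] as OpenCV has them; the pictures are not rectified), "R" (3x3) and "t" (3): a world point X has camera coordinates R X + t. Camera axes: x right, y down, z forward; pixel columns grow to the right and rows downward; lengths in mm; the calibration is good to about 2 mm. A picture is of the moment at which its call begins: read the wrist's pose just before it. camera_params takes no time and is no camera call; for the wrist camera it gives the pose at the moment of the call.
- ctrl.hand_in(): hands the job in; it is judged then, once.
The state is a dict: "t": time; "qpos": joint angles; "dq": joint speeds; "tau": joint torques, N m; "position": TCP position; "tcp_rot": TCP orientation; "wrist_force": force on the tool from outside, world axes, zero at the start; "wrist_torque": the same for the moment, N m; "grip_width": opening from 0.0 (shut) to 1.0 (fully open); "gripper_force": force on a finger pad.
Only numpy, scipy, OpenCV 4.12 (cv2) and the standard library are available. Lean on these libraries where they do the work, as an engineer would, in place of code of your own. Each camera call takes 0.05 s, during which the arm holds its last target. There are 200 camera calls.

TASK

Open the rinser's water valve half way (lever at 45 degrees), then rinse each tumbler that is there, cleanest first - white, yellow, green, blue - by pressing it mouth down and centred on the rinser's orange sprung pad until the pad is fully down, and holding it there for about a second. Stand every rinsed tumbler mouth down on the raised slatted drying rack, with no part over the edge. After the last tumbler has been rinsed, shut the valve fully; leave the canister and the pepper shaker where they are.

Things in the scene. Friction and masses are not known exactly. Their poses are not given: they have to be found in the camera images.
- white_tumbler: white plastic tumbler, a short straight-sided round cup 68 mm in diameter and 56 mm tall, 0.10 to 0.2 kg, standing mouth down on a thin mat on the counter; may be absent. Origin at the centre of its mouth, which is its underside (z = 0 when standing on the counter); z axis points up to its closed base, 56 mm above.
- yellow_tumbler: yellow plastic tumbler, a short straight-sided round cup 68 mm in diameter and 56 mm tall, 0.10 to 0.2 kg, standing mouth down on a thin mat on the counter; may be absent. Origin at the centre of its mouth, which is its underside (z = 0 when standing on the counter); z axis points up to its closed base, 56 mm above.
- green_tumbler: green plastic tumbler, a short straight-sided round cup 68 mm in diameter and 56 mm tall, 0.10 to 0.2 kg, standing mouth down on a thin mat on the counter; may be absent. Origin at the centre of its mouth, which is its underside (z = 0 when standing on the counter); z axis points up to its closed base, 56 mm above.
- blue_tumbler: blue plastic tumbler, a short straight-sided round cup 68 mm in diameter and 56 mm tall, 0.10 to 0.2 kg, standing mouth down on a thin mat on the counter; may be absent. Origin at the centre of its mouth, which is its underside (z = 0 when standing on the counter); z axis points up to its closed base, 56 mm above.
- rinser: countertop glass rinser, one fixed unit: steel base plate 230 x 130 x 8 mm, on it a round black housing 120 mm in diameter and 35 mm high, and a brass ball valve. Origin on the counter under the rinser housing's centre; x axis points along the brass pipe from the rinser to the valve, whose axis is 140 mm away; z up.
- pad (a joint): how far the rinser's sprung pad is pressed down, m: 0 up, 0.012 fully down. It goes straight down and takes about 3 N to start and 9 N to be fully down.
- pad_top (a point): centre of the top face of the orange spoked pad, 80 mm in diameter; it moves with the pad: 55 mm above the counter when up, 43 mm when fully down.
- pad_rest (a point): fixed point where the centre of the pad's top face lies when the pad is up, 55 mm above the counter; axes as rinser.
- valve_axis (a point): point on the upright turning axis of the valve, at half the height of the lever (59 mm above the counter); fixed, axes as rinser.
- lever_grip (a point): grip point of the valve lever, on its middle plane, 50 mm from the valve axis and 59 mm above the counter; its x axis points outwards along the lever. The red lever is a blade 12 mm thick and 22 mm tall (48 to 70 mm above the counter) reaching 85 mm from the axis, free underneath except for the brass valve body within 25 mm of the axis.
- valve (a joint): opening angle of the valve, rad: 0 closed (lever square across the pipe, along the rinser's -y, at the red mark), 0.785 half open (at the white mark), 1.571 full open (lever along the pipe, pointing away from the rinser along its +x, at the green mark). It opens anticlockwise seen from above and stays where it is left; about 0.12 N m to turn.
- rack: fixed wooden drying rack with a slatted flat deck 320 mm long (its x) by 220 mm wide (its y), top 60 mm above the counter. Origin on the counter under its centre, z up.
- deck (a point): centre of the rack's deck, on its top face, 60 mm above the counter; axes as rack.
- canister: small white ceramic canister with a wooden lid, 70 mm in diameter, 95 mm tall, a bystander; origin at the centre of its underside.
- shaker: steel pepper shaker 46 mm in diameter, 85 mm tall, a bystander; origin at the centre of its underside.
Not all that is in view belongs to the job. There is more than one size of the blue_tumbler; the job needs the smallest.

How it is judged (in metres and radians):
On the way, in this order (a step that is already met when the one before it is completed fails the run):
1. the valve is set half open, 45 degrees (give or take 7) (value of joint valve between 0.665 and 0.905 rad), for 0.3 s.
2. the white tumbler, if present, is pressed mouth down on the pad, within 12 mm of its centre, until the pad is fully down (at least 10.5 of 12 mm), for 0.5 s (horizontal distance between white_tumbler and pad_rest below 0.012 m and z of white_tumbler in the frame of pad_rest between -0.02 and -0.0105 m and contact force between white_tumbler and rinser above 4 N and angle between white_tumbler's own z axis and vertical below 0.15 rad), for 0.5 s.
3. the yellow tumbler, if present, is pressed mouth down on the pad, within 12 mm of its centre, until the pad is fully down (at least 10.5 of 12 mm), for 0.5 s (horizontal distance between yellow_tumbler and pad_rest below 0.012 m and z of yellow_tumbler in the frame of pad_rest between -0.02 and -0.0105 m and contact force between yellow_tumbler and rinser above 4 N and angle between yellow_tumbler's own z axis and vertical below 0.15 rad), for 0.5 s.
4. the green tumbler, if present, is pressed mouth down on the pad, within 12 mm of its centre, until the pad is fully down (at least 10.5 of 12 mm), for 0.5 s (horizontal distance between green_tumbler and pad_rest below 0.012 m and z of green_tumbler in the frame of pad_rest between -0.02 and -0.0105 m and contact force between green_tumbler and rinser above 4 N and angle between green_tumbler's own z axis and vertical below 0.15 rad), for 0.5 s.
5. the blue tumbler, if present, is pressed mouth down on the pad, within 12 mm of its centre, until the pad is fully down (at least 10.5 of 12 mm), for 0.5 s (horizontal distance between blue_tumbler and pad_rest below 0.012 m and z of blue_tumbler in the frame of pad_rest between -0.02 and -0.0105 m and contact force between blue_tumbler and rinser above 4 N and angle between blue_tumbler's own z axis and vertical below 0.15 rad), for 0.5 s.
6. the valve is shut again (within 5 degrees) (value of joint valve below 0.087 rad), for 0.2 s.
At the end, for the whole second after the job is handed in: Every tumbler that is present stands mouth down, upright (within 6 degrees) and at rest with its whole rim on the rack's deck (centre within 126 mm along and 76 mm across of the deck's centre); the valve is shut to within 5 degrees; the pad is up (x of white_tumbler in the frame of deck between -0.126 and 0.126 m and y of white_tumbler in the frame of deck between -0.076 and 0.076 m and z of white_tumbler in the frame of deck between -0.006 and 0.006 m and angle between each of white_tumbler, yellow_tumbler, green_tumbler, blue_tumbler's own z axis and vertical below 0.1 rad and linear speed of each of white_tumbler, yellow_tumbler, green_tumbler, blue_tumbler below 0.02 m/s and x of yellow_tumbler in the frame of deck between -0.126 and 0.126 m and y of yellow_tumbler in the frame of deck between -0.076 and 0.076 m and z of yellow_tumbler in the frame of deck between -0.006 and 0.006 m and x of green_tumbler in the frame of deck between -0.126 and 0.126 m and y of green_tumbler in the frame of deck between -0.076 and 0.076 m and z of green_tumbler in the frame of deck between -0.006 and 0.006 m and x of blue_tumbler in the frame of deck between -0.126 and 0.126 m and y of blue_tumbler in the frame of deck between -0.076 and 0.076 m and z of blue_tumbler in the frame of deck between -0.006 and 0.006 m and value of joint valve below 0.087 rad and value of joint pad below 0.003 m); the robot touches nothing.
It fails at once if the canister is moved more than 3 cm (distance of canister from where it was at the start of the episode above 0.03 m).
It fails at once if the shaker is moved more than 3 cm (distance of shaker from where it was at the start of the episode above 0.03 m).
Of white_tumbler, yellow_tumbler, green_tumbler, blue_tumbler only 3 to 4 are there at a start; the rules pass over those that are not, and their reading is None.
At some moment in a run one of white_tumbler, yellow_tumbler, green_tumbler, blue_tumbler may be knocked a few centimetres aside while the robot is not near it.
Once in a run the grip may slacken for a moment while it holds something.
It also fails if it takes over 210 s, if anything falls off the work surface, if the arm or the gripper's body presses on something with over 40 N, if the wrist force passes 120 N, or if a joint passes its speed limit or range.

## Working session

There is one attempt and no reset: what is moved stays moved. The work goes in short steps, Python scripts to look and compute and a tool call to move; the robot and the scene stay as the last step left them, time stands still between calls to the robot, and variables do not carry over. Pictures are saved under pics/ and viewed, at most 17 in all, crops included, and the job is handed in when it is done.

Besides the shell and the picture viewer there is one more tool, called after "Request:" by a JSON object that holds its "fn" and its "kwargs". step_arm: Moves the arm, as the interface text tells. Its arguments: {"type":"object","properties":{"commands":{"type":"array"},"force":{"type":"number"}},"required":["commands"]}

```bash
mkdir -p pics; ls
python3 - <<'E'
from bench import ctrl
import cv2
for n in("scene","top"):
    im=ctrl.snapshot(n); cv2.imwrite(f"pics/{n}0.png",im[:,:,::-1])
    p=ctrl.camera_params(n); print(n,{k:(v if not hasattr(v,'round') else v.round(3).tolist() if hasattr(v,'tolist') else v) for k,v in p.items()})
o=ctrl.get_obs(); print(o)
E
```

```text
pics
scene {'fx': 596.2741432076144, 'fy': 596.2741432076144, 'cx': 316.35151736418, 'cy': 237.6846661799713, 'dist_coeffs': [-0.001, 0.0, 0.0, 0.0, 0.0], 'R': [[-0.423, 0.906, -0.008], [0.732, 0.337, -0.592], [-0.534, -0.256, -0.806]], 't': [234.44, -350.124, 1696.731]}
top {'fx': 477.8394933733391, 'fy': 477.8394933733391, 'cx': 315.9185658620068, 'cy': 235.7955336694208, 'dist_coeffs': [-0.041, 0.0, 0.0, 0.0, 0.0], 'R': [[0.021, -0.999, -0.034], [-0.99, -0.016, -0.139], [0.138, 0.037, -0.99]], 't': [0.089, 520.221, 931.418]}
{'t': 0.1, 'qpos': array([-1.20910091e+00,  8.78967756e-02,  1.37208088e+00, -2.72315605e-06,
        1.68362104e+00, -1.03085969e-01]), 'dq': array([-2.22424613e-04,  4.09222835e-05, -2.62506799e-03, -7.02708789e-04,
        4.59184646e-04, -9.96135991e-04]), 'tau': array([ 1.31768888e-03, -3.41251802e+01, -3.03301907e+01,  7.17490423e-02,
        3.03985435e-02, -9.91243610e-05]), 'position': array([ 246.35083998, -491.18924384,  204.42394893]), 'tcp_rot': array([ 9.73118134e-01,  2.30304344e-01, -1.30676264e-04, -9.94474953e-04]), 'wrist_force': array([ 0.31940882, -0.6611078 , -0.33178498]), 'wrist_torque': array([-0.02186629, -0.04050783,  0.05176872]), 'gripper_force': 0.0, 'grip_width': 0.9961598600546612}
```

View pics/top0.png

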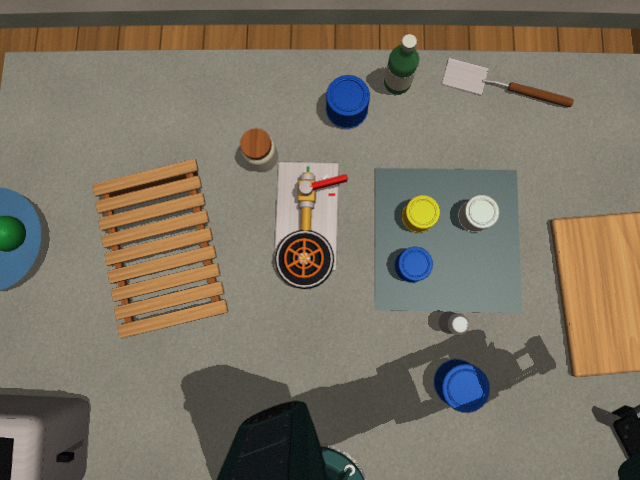

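View pics/scene0.png

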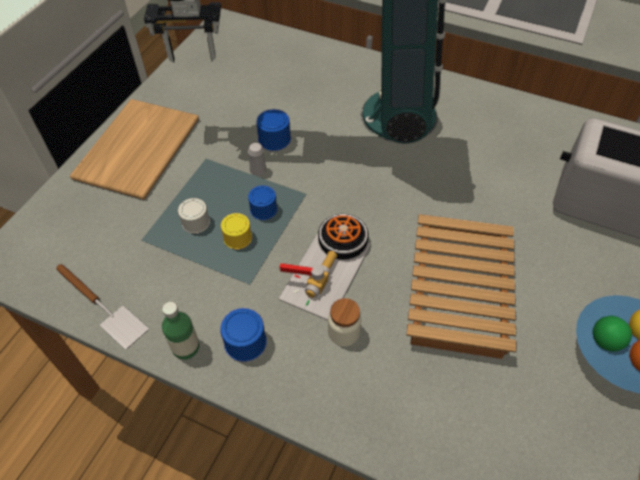

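The top view shows white at (479,213), yellow (421,214) and the small blue (414,264), with no green. The pad is at (305,259), the red lever runs (312,187)-(347,180), the rack is near (160,248), the canister (257,148) and the shaker (455,323). The scene view agrees.

```bash
cat > h.py <<'E'
import cv2, numpy as np
from bench import ctrl
def ray(p,uv):
    K=np.array([[p['fx'],0,p['cx']],[0,p['fy'],p['cy']],[0,0,1]])
    q=cv2.undistortPoints(np.array(uv,float).reshape(-1,1,2),K,np.array(p['dist_coeffs'],float)).reshape(-1,2)
    R=np.array(p['R']);t=np.array(p['t'])
    return -R.T@t,(np.c_[q,np.ones(len(q))])@R
def plane(p,uv,z):
    c,d=ray(p,uv); return c+d*((z-c[2])/d[:,2])[:,None]
def blobs(im,lo,hi,amin=60):
    m=cv2.inRange(cv2.cvtColor(im,cv2.COLOR_RGB2HSV),lo,hi)
    return [c for c in cv2.findContours(m,cv2.RETR_EXTERNAL,cv2.CHAIN_APPROX_NONE)[0] if cv2.contourArea(c)>amin]
COL=dict(yellow=((22,120,80),(34,255,255)),blue=((105,150,50),(125,255,255)),orange=((4,200,120),(14,255,255)),red=((0,200,100),(3,255,255)))
def local(o): # world->tool rotation
    from scipy.spatial.transform import Rotation as Ro
    return Ro.from_quat(o['tcp_rot'])
E
python3 - <<'E'
from h import *
for n in("top","scene"):
    im=cv2.imread(f"pics/{n}0.png")[:,:,::-1].copy(); p=ctrl.camera_params(n)
    print(n,"campos",ray(p,[[0,0]])[0].round(0))
    for k,(lo,hi) in COL.items():
        for c in blobs(im,lo,hi,50):
            r=cv2.minAreaRect(c); cc=r[0]
            z={'orange':55,'red':70}.get(k,56)
            w=plane(p,[cc],z)[0]; b=plane(p,cv2.boxPoints(r),z)
            print(k,np.round(cc,1),np.round(r[1],0),cv2.contourArea(c),w.round(1),'sides',np.linalg.norm(b-np.roll(b,1,0),axis=1).round(0)[:2], b[:,:2].round(0).tolist() if k=='red' else '')
im=cv2.imread("pics/top0.png"); a=cv2.resize(im[130:330,90:350],None,fx=3,fy=3,interpolation=cv2.INTER_CUBIC)
b=cv2.resize(im[150:350,360:535],None,fx=3,fy=3,interpolation=cv2.INTER_CUBIC)
cv2.imwrite("pics/c1.png",a);cv2.imwrite("pics/c2.png",b)
E
```

```text
top campos [386. -26. 994.]
yellow [421.7 213.2] [36. 36.] 894.5 [ 565.9 -200.4   56. ] sides [73. 72.] 
blue [464.3 387.8] [49. 47.] 1754.5 [ 231.2 -278.3   56. ] sides [91. 90.] 
blue [412.9 264.2] [34. 38.] 988.5 [ 464.3 -182.2   56. ] sides [66. 74.] 
blue [347.5 101.5] [53. 43.] 1533.0 [798.7 -50.8  56. ] sides [116.  90.] 
orange [303.3 257.8] [38. 39.] 1175.5 [473.4  33.   55. ] sides [76. 77.] 
red [329.2 181.2] [ 5. 35.] 149.5 [625.2 -15.8  70. ] sides [11. 70.] [[621.0, 19.0], [640.0, -48.0], [629.0, -51.0], [611.0, 17.0]]
scene campos [1261.  341. 1162.]
yellow [634.  323.5] [27. 10.] 176.5 [453.6 680.   56. ] sides [66. 21.] 
yellow [236.3 230.7] [36. 29.] 842.5 [ 588.  -189.1   56. ] sides [105.  68.] 
blue [243.5 334.3] [51. 42.] 1729.5 [814.9 -43.3  56. ] sides [118.  88.] 
blue [262.4 202.4] [33. 26.] 717.5 [ 487.2 -174.2   56. ] sides [105.  64.] 
blue [273.5 129.5] [39. 31.] 1022.0 [ 252.9 -265.8   56. ] sides [149.  85.] 
orange [636.  351.5] [23.  6.] 89.5 [516.7 692.7  55. ] sides [53. 12.] 
orange [342.5 229.5] [23. 33.] 354.5 [481.1  33.6  55. ] sides [67. 78.] 
red [295.  268.8] [29.  5.] 100.5 [634.  -13.8  70. ] sides [63. 13.] [[648.0, -42.0], [636.0, -47.0], [620.0, 15.0], [632.0, 19.0]]
```

View pics/c1.png

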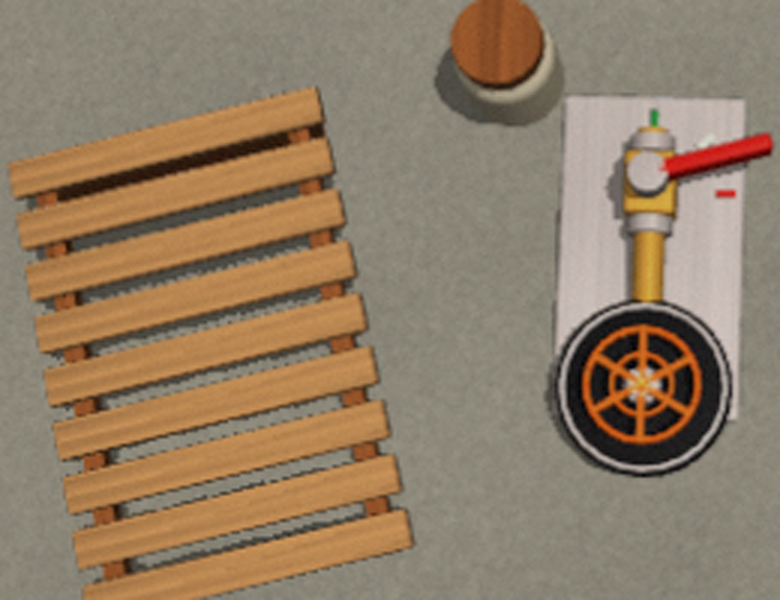

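View pics/c2.png

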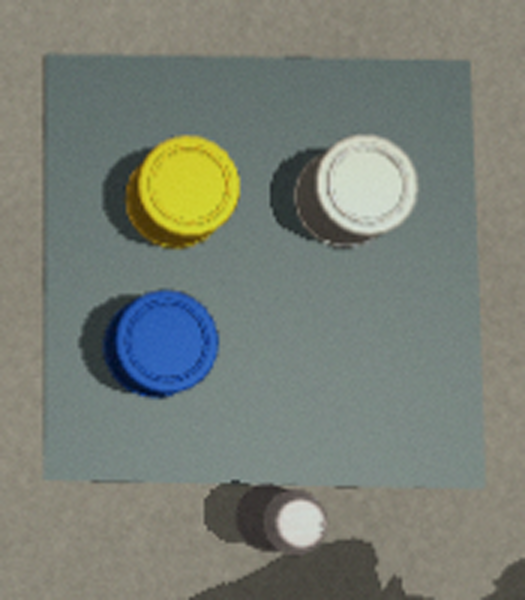

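The crops show the top discs clearly: yellow (423,211.5), white (481.7,211.5), blue (415.5,263.5). The pad is at (303.7,257.8) and the lever points slightly past the red mark. Next I compute the world points, including the rack and the obstacles.

Run:
```python
from h import *
p=ctrl.camera_params("top"); s=ctrl.camera_params("scene")
c1=lambda x,y:(x/3-.33+90,y/3-.33+130); c2=lambda x,y:(x/3-.33+360,y/3-.33+150)
for n,q,z in [("yellow",c2(189,185),56),("white",c2(366,185),56),("blue",c2(167,341),56),("shaker",c2(300,524),85),("pad",c1(642,384),55),("rim",c1(644,388),43),("canister",c1(497,42),95),("hub",c1(648,174),72),("leverend",c1(771,143),70),("leverroot",c1(668,169),70),("redmark",c1(725,193),8),("greenmk",c1(654,118),8)]:
    print(n,plane(p,[q],z)[0].round(1))
for n,q,z in [("rackNE.. far right",c1(318,88),60),("far left",c1(10,162),60),("near right",c1(412,545),60)]:
    print(n,plane(p,[q],z)[0].round(1))
# full image rack near-left corner
print(plane(p,[(120.5,336)],60)[0].round(1))
im=cv2.imread("pics/scene0.png")[:,:,::-1].copy()
hsv=cv2.cvtColor(im,cv2.COLOR_RGB2HSV)
m=cv2.inRange(hsv,(3,150,90),(16,255,255)); m[:200]=0;m[260:]=0;m[:,:310]=0;m[:,380:]=0
pts=cv2.findNonZero(m); h=cv2.convexHull(pts); e=cv2.fitEllipse(h); print("pad scene",e,plane(s,[e[0]],55)[0].round(1))
w=plane(s,h.reshape(-1,2),55)[:,:2]; print(cv2.minEnclosingCircle(w.astype(np.float32)))
im=cv2.imread("pics/top0.png")[:,:,::-1].copy();hsv=cv2.cvtColor(im,cv2.COLOR_RGB2HSV)
m=cv2.inRange(hsv,(3,150,90),(16,255,255)); m[:235]=0;m[285:]=0;m[:,:275]=0;m[:,335:]=0
h=cv2.convexHull(cv2.findNonZero(m));w=plane(p,h.reshape(-1,2),55)[:,:2]; print("top",cv2.minEnclosingCircle(w.astype(np.float32)))
```

```text
yellow [ 569.8 -202.4   56. ]
white [ 571.6 -319.2   56. ]
blue [ 466. -187.   56.]
shaker [ 350.9 -263.8   85. ]
pad [473.5  32.1  55. ]
rim [472.   31.5  43. ]
canister [693.  130.3  95. ]
hub [611.   30.5  72. ]
leverend [633.6 -50.4  70. ]
leverroot [615.1  17.4  70. ]
redmark [613.6 -20.1   8. ]
greenmk [667.4  31.1   8. ]
rackNE.. far right [671.6 258.1  60. ]
far left [618.  470.1  60. ]
near right [365.4 179.   60. ]
[312.3 388.2  60. ]
pad scene ((342.9471740722656, 228.8216094970703), (26.66519546508789, 35.222591400146484), 92.60472106933594) [478.9  33.7  55. ]
((477.29193115234375, 33.26310348510742), 40.97814178466797)
top ((473.5362854003906, 32.609127044677734), 39.71761703491211)
```

White, yellow and blue are present; green is absent. Measured sizes match the given ones: pad radius 40, rack 219 x 317 with its centre at (492,324) and yaw 14.5°, lever about 84 long and about 14° open. I'll move above the lever.

Request:
{"fn": "step_arm", "kwargs": {"commands": [34.5,-15.9,3.4,0,0,0,94,34.5,-15.9,3.4,0,0,0,94,34.5,-15.9,3.4,0,0,0,94,34.5,-15.9,3.4,0,0,0,94,34.5,-15.9,3.4,0,0,0,94,34.5,-15.9,3.4,0,0,0,94,34.5,-15.9,3.4,0,0,0,94,34.5,-15.9,3.4,0,0,0,94]}}

```text
t: 0.77
position: [436.8, -252.4, 177.7]
tcp_rot: [0.973, 0.23, -0.0, -0.0]
wrist_force: [0.5, -0.9, -0.0]
grip_width: 0.997
gripper_force: 0.0
```

Request:
{"fn": "step_arm", "kwargs": {"commands": [34.5,-15.9,3.4,0,0,0,94,34.5,-15.9,3.4,0,0,0,94,34.5,-15.9,3.4,0,0,0,94,34.5,-15.9,3.4,0,0,0,94,34.5,-15.9,3.4,0,0,0,94,34.5,-15.9,3.4,0,0,0,94,34.5,-15.9,3.4,0,0,0,94,34.5,-15.9,3.4,0,0,0,94]}}

```text
t: 1.43
position: [626.5, -15.1, 150.2]
tcp_rot: [0.973, 0.23, -0.001, -0.0]
wrist_force: [1.4, -1.3, -0.1]
grip_width: 0.999
gripper_force: 0.0
```

Request:
{"fn": "step_arm", "kwargs": {"commands": [0,0,0,0,0,-0.12,60,0,0,0,0,0,-0.12,60,0,0,0,0,0,-0.12,60,0,0,0,0,0,-0.12,60,0,0,0,0,0,-0.12,60,0,0,0,0,0,-0.12,60,0,0,0,0,0,-0.12,60,0,0,0,0,0,-0.12,60]}}

```text
t: 2.1
position: [625.6, -16.7, 150.2]
tcp_rot: [0.755, 0.656, -0.001, -0.001]
wrist_force: [-0.4, 0.5, 0.4]
grip_width: 0.637
gripper_force: 0.0
```

Request:
{"fn": "step_arm", "kwargs": {"commands": [0,0,0,0,0,-0.12,50,0,0,0,0,0,-0.12,50,0,0,0,0,0,-0.12,50,0,0,0,0,0,0,50,0,0,0,0,0,0,50,0,0,0,0,0,0,50]}}

```text
t: 2.6
position: [625.8, -16.8, 150.7]
tcp_rot: [0.629, 0.778, -0.0, -0.0]
wrist_force: [-0.1, -0.4, 0.0]
grip_width: 0.536
gripper_force: 0.0
```

```bash
cat >> h.py <<'E'
def pose():
    o=ctrl.get_obs(); R=local(o).as_matrix()
    print('t',round(o['t'],2),'tcp',o['position'].round(1),'yawY',np.degrees(np.arctan2(R[1,1],R[0,1])).round(1),'zdir',R[:,2].round(3),'w',round(o['grip_width']*94,1),'gf',round(o['gripper_force'],1),'F',o['wrist_force'].round(1))
    return o['position'],R
E
python3 - <<'E'
from h import *
pos,R=pose()
p=ctrl.camera_params("wrist"); im=ctrl.snapshot("wrist"); cv2.imwrite("pics/w1.png",im[:,:,::-1])
for c in blobs(im,*COL['red'],200):
    r=cv2.minAreaRect(c);b=plane(p,cv2.boxPoints(r),70);print('red',np.round(r[0]),np.round(r[1]),b[:,:2].round(1).tolist())
for c in blobs(im,*COL['orange'],200):
    h=cv2.convexHull(c);w=plane(p,h.reshape(-1,2),55)[:,:2].astype(np.float32);print('or',cv2.minEnclosingCircle(w))
im=ctrl.snapshot("top"); cv2.imwrite("pics/top1.png",im[:,:,::-1])
p=ctrl.camera_params("top")
for c in blobs(im,*COL['red'],40):
    r=cv2.minAreaRect(c);b=plane(p,cv2.boxPoints(r),70);print('red',np.round(r[0]),np.round(r[1]),b[:,:2].round(1).tolist())
E
```

```text
t 2.6 tcp [625.8 -16.8 150.7] yawY 12.1 zdir [-0.001  0.    -1.   ] w 50.4 gf 0.0 F [-0.1 -0.4  0. ]
red [321. 240.] [85. 13.] [[613.3, 18.0], [622.8, 20.6], [641.7, -47.4], [631.5, -50.2]]
or ((475.5009765625, 32.5587043762207), 39.512081146240234)
```

View pics/w1.png

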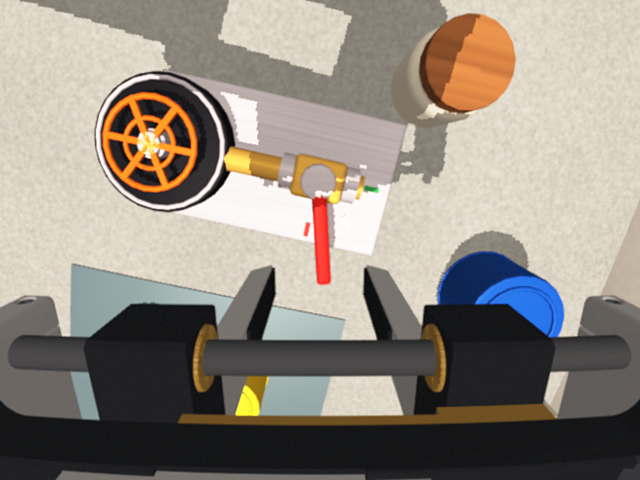

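Pad confirmed at (475.5,32.5). The lever is at 15.3°, with its axis near (614.3,33), 139 from the pad. I'll descend, grip the lever and turn it through 0.52 rad.

Request:
{"fn": "step_arm", "kwargs": {"commands": [1,2.3,0,0,0,-0.056,50,0,0,27.5,0,0,0,50,0,0,27.5,0,0,0,50,0,0,27.5,0,0,0,50,0,0,27.5,0,0,0,50,0,0,0,0,0,0,50], "force": 15}}

```text
t: 3.2
position: [623.1, -14.9, 33.9]
tcp_rot: [0.606, 0.796, -0.003, -0.006]
wrist_force: [-1.0, -0.9, -1.8]
grip_width: 0.535
gripper_force: 0.0
```

Request:
{"fn": "step_arm", "kwargs": {"commands": [0,0,0,0,0,0,5,0,0,0,0,0,0,5,0,0,0,0,0,0,5,0,0,0,0,0,0,5,0,0,0,0,0,0,5,0,0,0,0,0,0,5,0,0,0,0,0,0,5,0,0,0,0,0,0,5]}}

```text
t: 3.87
position: [628.1, -15.7, 42.3]
tcp_rot: [0.605, 0.796, -0.0, 0.001]
wrist_force: [-1.8, -0.9, 4.3]
grip_width: 0.126
gripper_force: 15.0
```

```bash
python3 -c "
from h import *
pose()"
```

```text
t 3.87 tcp [628.1 -15.7  42.3] yawY 15.5 zdir [ 0.001 -0.001 -1.   ] w 11.9 gf 15.0 F [-1.8 -0.9  4.3]
```

Request:
{"fn": "step_arm", "kwargs": {"commands": [0.2,4.3,0,0,0,-0.0865,5,0.2,4.3,0,0,0,-0.0865,5,0.2,4.3,0,0,0,-0.0865,5,0.2,4.3,0,0,0,-0.0865,5,0.2,4.3,0,0,0,-0.0865,5,0.2,4.3,0,0,0,-0.0865,5,0,0,0,0,0,0,5,0,0,0,0,0,0,5]}}

```text
t: 4.53
position: [649.9, -2.4, 42.3]
tcp_rot: [0.381, 0.925, -0.0, 0.0]
wrist_force: [-3.1, -0.4, 6.4]
grip_width: 0.128
gripper_force: 15.1
```

Request:
{"fn": "step_arm", "kwargs": {"commands": [0,0,0,0,0,0,5,0,0,0,0,0,0,5]}}

```text
t: 4.7
position: [649.9, -2.4, 42.3]
tcp_rot: [0.381, 0.925, -0.0, 0.0]
wrist_force: [-3.3, -0.0, 5.3]
grip_width: 0.128
gripper_force: 15.1
```

```bash
python3 -c "
from h import *
pose()"
```

```text
t 4.7 tcp [649.9  -2.4  42.3] yawY 45.2 zdir [ 0. -0. -1.] w 12.1 gf 15.1 F [-3.3 -0.   5.3]
```

Request:
{"fn": "step_arm", "kwargs": {"commands": [0,0,0,0,0,0,45,0,0,0,0,0,0,45,0,0,0,0,0,0,45,0,0,0,0,0,0,45,0,0,-15,0,0,0,45,0,0,-25,0,0,0,45,0,0,-25,0,0,0,45,0,0,-25,0,0,0,45]}}

```text
t: 5.37
position: [649.6, -2.3, 131.2]
tcp_rot: [0.381, 0.925, -0.0, -0.001]
wrist_force: [0.4, 0.6, -0.3]
grip_width: 0.479
gripper_force: 0.0
```

Request:
{"fn": "step_arm", "kwargs": {"commands": [0,0,-25,0,0,-0.11,94,0,0,-20,0,0,-0.11,94,0,0,0,0,0,-0.11,94,0,0,0,0,0,-0.11,94,0,0,0,0,0,-0.11,94,0,0,0,0,0,-0.11,94,0,0,0,0,0,-0.122,94,0,0,0,0,0,0,94]}}

```text
t: 6.03
position: [650.0, -2.4, 175.7]
tcp_rot: [-0.001, 1.0, 0.0, -0.0]
wrist_force: [0.1, -1.3, 0.4]
grip_width: 0.989
gripper_force: 0.0
```

Request:
{"fn": "step_arm", "kwargs": {"commands": [0,0,0,0,0,0,94,0,0,0,0,0,0,94]}}

```text
t: 6.2
position: [650.0, -2.4, 175.8]
tcp_rot: [0.001, 1.0, 0.0, -0.0]
wrist_force: [-0.7, 0.4, 0.2]
grip_width: 1.0
gripper_force: 0.0
```

Run:
```python
from h import *
pos,R=pose()
p=ctrl.camera_params("wrist"); im=ctrl.snapshot("wrist"); cv2.imwrite("pics/w2.png",im[:,:,::-1])
for c in blobs(im,*COL['red'],200):
    r=cv2.minAreaRect(c);b=plane(p,cv2.boxPoints(r),70);print('red',np.round(r[0]),np.round(r[1]),b[:,:2].round(1).tolist())
im=ctrl.snapshot("top"); cv2.imwrite("pics/top2.png",im[:,:,::-1])
```

```text
t 6.2 tcp [650.   -2.4 175.8] yawY 89.9 zdir [-0.  0. -1.] w 94.0 gf 0.0 F [-0.7  0.4  0.2]
red [319. 233.] [14. 81.] [[668.9, -31.9], [617.7, 17.5], [626.3, 26.3], [678.2, -23.1]]
```

View pics/top2.png

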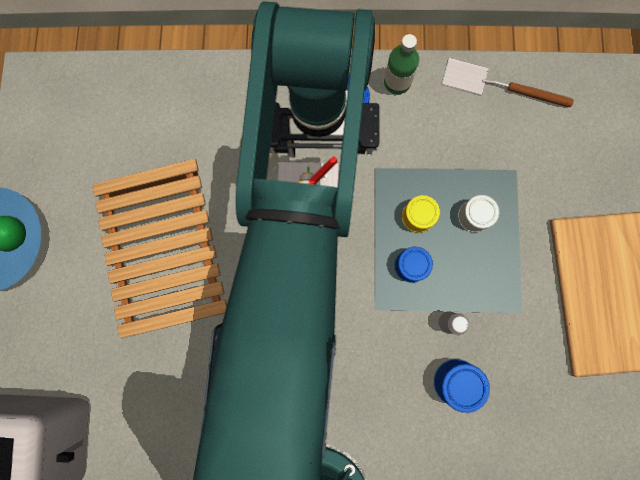

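The lever now reads about 46° in the wrist image, and the tumblers in the top view have not moved. Next I go above the white tumbler.

Request:
{"fn": "step_arm", "kwargs": {"commands": [8.8,-35.2,0,0,0,0,94,8.8,-35.2,0,0,0,0,94,8.8,-35.2,0,0,0,0,94,8.8,-35.2,0,0,0,0,94,8.8,-35.2,0,0,0,0,94,8.8,-35.2,0,0,0,0,94,8.8,-35.2,0,0,0,0,94,8.8,-35.2,0,0,0,0,94]}}

```text
t: 6.97
position: [579.0, -285.6, 176.2]
tcp_rot: [0.0, 1.0, -0.0, 0.0]
wrist_force: [0.7, 0.0, 0.6]
grip_width: 1.0
gripper_force: 0.0
```

Request:
{"fn": "step_arm", "kwargs": {"commands": [8.6,-35,0,0,0,0,94,0,0,0,0,0,0,94,0,0,0,0,0,0,94,0,0,0,0,0,0,94]}}

```text
t: 7.3
position: [571.1, -318.7, 175.9]
tcp_rot: [0.0, 1.0, 0.0, 0.0]
wrist_force: [0.5, 0.6, -0.3]
grip_width: 1.001
gripper_force: 0.0
```

Run:
```python
from h import *
pos,R=pose()
p=ctrl.camera_params("wrist"); im=ctrl.snapshot("wrist"); cv2.imwrite("pics/w3.png",im[:,:,::-1])
print(ray(p,[[320,240]])[0].round(0))
for k,(lo,hi) in dict(yellow=COL['yellow'],blue=COL['blue'],white=((0,0,190),(180,40,255))).items():
  for c in blobs(im,lo,hi,400):
    w=plane(p,cv2.convexHull(c).reshape(-1,2),56)[:,:2].astype(np.float32);(x,y),r=cv2.minEnclosingCircle(w);print(k,cv2.boundingRect(c),round(x,1),round(y,1),round(r,1),cv2.contourArea(c))
```

```text
t 7.3 tcp [ 571.1 -318.7  175.9] yawY 90.0 zdir [ 0.     0.001 -1.   ] w 94.1 gf 0.0 F [ 0.5  0.6 -0.3]
[ 502. -319.  355.]
yellow (395, 189, 85, 78) 567.5 -210.7 41.0 4338.0
blue (416, 75, 93, 81) 468.1 -195.9 41.0 5815.5
white (171, 376, 299, 48) 769.5 -317.7 162.1 10913.0
white (305, 311, 121, 28) 677.4 -272.7 60.2 2519.5
white (213, 298, 95, 41) 667.2 -378.2 48.6 2126.0
white (468, 206, 110, 132) 612.8 -110.8 74.1 3627.0
white (282, 199, 59, 70) 572.5 -321.6 33.6 1444.0
white (563, 166, 72, 137) 575.6 -63.7 67.4 5087.0
white (509, 123, 60, 103) 518.5 -135.9 45.6 2473.0
white (412, 0, 179, 69) 382.8 -167.3 76.6 5025.0
white (0, 0, 305, 338) 513.2 -490.6 206.7 29718.5
```

View pics/w3.png

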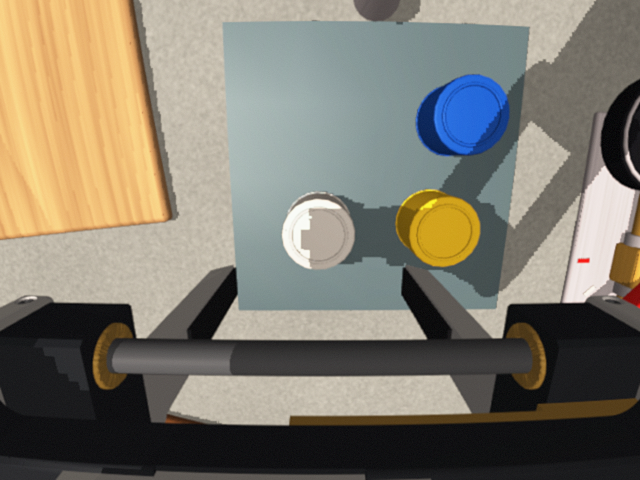

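The wrist view shows the white disc centred near (318,234), yellow (444,231) and blue (472,114).

Run:
```python
from h import *
p=ctrl.camera_params("wrist")
print(plane(p,[(318,234),(444,231),(472,114),(282,234),(355,234)],56).round(1))
```

```text
[[ 572.7 -319.1   56. ]
 [ 569.8 -202.9   56. ]
 [ 466.8 -186.9   56. ]
 [ 572.7 -352.    56. ]
 [ 572.7 -285.1   56. ]]
```

Wrist and top views agree within 1 mm. I'll descend on white, grip and lift.

Request:
{"fn": "step_arm", "kwargs": {"commands": [-1.5,0,30,0,0,0,94,0,0,30,0,0,0,94,0,0,30,0,0,0,94,0,0,30,0,0,0,94,0,0,20,0,0,0,94,0,0,12,0,0,0,94,0,0,8,0,0,0,94,0,0,0,0,0,0,94], "force": 30}}

```text
t: 8.02
position: [572.3, -317.5, 14.6]
tcp_rot: [-0.001, 1.0, 0.001, -0.001]
wrist_force: [0.3, -0.3, 0.0]
grip_width: 0.998
gripper_force: 0.0
```

Request:
{"fn": "step_arm", "kwargs": {"commands": [0,0,0,0,0,0,50,0,0,0,0,0,0,50,0,0,0,0,0,0,50,0,0,0,0,0,0,50,0,0,0,0,0,0,50,0,0,0,0,0,0,50]}}

```text
t: 8.52
position: [573.3, -319.6, 17.6]
tcp_rot: [-0.0, 1.0, -0.001, 0.001]
wrist_force: [0.1, 0.4, 4.6]
grip_width: 0.717
gripper_force: 30.0
```

Request:
{"fn": "step_arm", "kwargs": {"commands": [0,0,-10,0,0,0,50,0,0,-20,0,0,0,50,0,0,-30,0,0,0,50,0,0,-30,0,0,0,50,0,0,-30,0,0,0,50,0,0,0,0,0,0,50]}}

```text
t: 9.02
position: [575.5, -321.1, 144.8]
tcp_rot: [-0.0, 1.0, -0.004, 0.006]
wrist_force: [0.8, 0.1, 0.6]
grip_width: 0.719
gripper_force: 30.0
```

Request:
{"fn": "step_arm", "kwargs": {"commands": [5,18,0,0,0,0,50,9,33,0,0,0,0,50,9,33,0,0,0,0,50,9,33,0,0,0,0,50,9,33,0,0,0,0,50,9,33,0,0,0,0,50,9,33,0,0,0,0,50,9,33,0,0,0,0,50]}}

```text
t: 9.68
position: [503.0, -68.4, 134.9]
tcp_rot: [0.0, 1.0, 0.0, -0.001]
wrist_force: [0.9, 0.5, -2.3]
grip_width: 0.719
gripper_force: 30.0
```

Request:
{"fn": "step_arm", "kwargs": {"commands": [9,33,0,0,0,0,50,9,33,0,0,0,0,50,7,25,0,0,0,0,50,4,12,0,0,0,0,50,0,0,0,0,0,0,50,0,0,0,0,0,0,50,0,0,0,0,0,0,50]}}

```text
t: 10.27
position: [475.8, 31.7, 135.8]
tcp_rot: [0.0, 1.0, -0.001, -0.0]
wrist_force: [-0.3, -0.2, -1.5]
grip_width: 0.72
gripper_force: 30.0
```

Run:
```python
from h import *
pos,R=pose()
p=ctrl.camera_params("wrist"); im=ctrl.snapshot("wrist"); cv2.imwrite("pics/w4.png",im[:,:,::-1])
```

```text
t 10.27 tcp [475.8  31.7 135.8] yawY 89.9 zdir [-0.    -0.001 -1.   ] w 67.7 gf 30.0 F [-0.3 -0.2 -1.5]
```

View pics/w4.png

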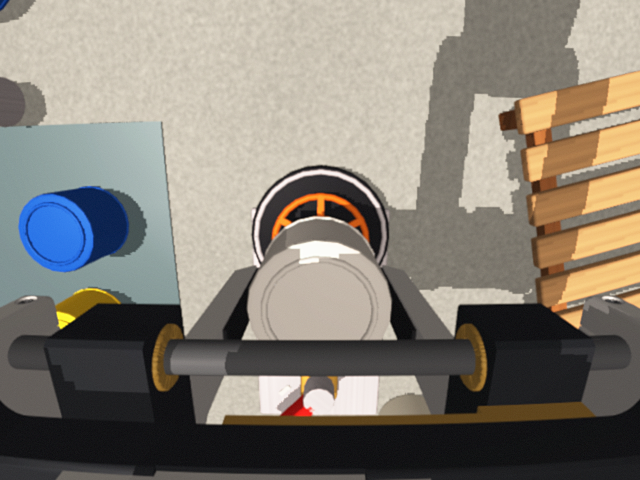

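White is held upright and level over the pad. I'll press.

Request:
{"fn": "step_arm", "kwargs": {"commands": [0,1,30,0,0,0,50,0,0,20,0,0,0,50,0,0,10,0,0,0,50,0,0,5,0,0,0,50,0,0,4,0,0,0,50,0,0,4,0,0,0,50,0,0,3,0,0,0,50,0,0,0,0,0,0,50]}}

```text
t: 10.98
position: [476.5, 33.2, 61.7]
tcp_rot: [0.0, 1.0, -0.001, 0.001]
wrist_force: [-3.5, -1.7, 6.9]
grip_width: 0.72
gripper_force: 30.0
```

Request:
{"fn": "step_arm", "kwargs": {"commands": [0,0,1,0,0,0,50,0,0,0,0,0,0,50,0,0,0,0,0,0,50]}}

```text
t: 11.23
position: [476.6, 33.2, 61.4]
tcp_rot: [-0.0, 1.0, -0.001, 0.001]
wrist_force: [-3.9, -1.0, 6.0]
grip_width: 0.718
gripper_force: 30.0
```

Request:
{"fn": "step_arm", "kwargs": {"commands": [0,0,2,0,0,0,50,0,0,2,0,0,0,50,0,0,0,0,0,0,50,0,0,0,0,0,0,50,0,0,0,0,0,0,50,0,0,0,0,0,0,50,0,0,0,0,0,0,50,0,0,0,0,0,0,50]}}

```text
t: 11.9
position: [477.0, 33.3, 60.4]
tcp_rot: [-0.0, 1.0, -0.001, 0.002]
wrist_force: [-8.4, -0.3, 19.3]
grip_width: 0.717
gripper_force: 30.0
```

```bash
python3 -c "
from h import *
pose()"
```

```text
t 11.9 tcp [477.   33.3  60.4] yawY 90.0 zdir [ 0.005 -0.002 -1.   ] w 67.4 gf 30.0 F [-8.4 -0.3 19.3]
```

The press bottomed out at 19 N with TCP z 60.4. I'll hold, lift and carry white to the rack at deck x=+90.

Request:
{"fn": "step_arm", "kwargs": {"commands": [0,0,0,0,0,0,50,0,0,0,0,0,0,50,0,0,0,0,0,0,50,0,0,0,0,0,0,50,0,0,0,0,0,0,50,0,0,-10,0,0,0,50,0,0,-20,0,0,0,50,0,0,-25,0,0,0,50]}}

```text
t: 12.57
position: [475.1, 34.1, 110.0]
tcp_rot: [-0.0, 1.0, 0.0, -0.001]
wrist_force: [-0.0, -0.0, -0.6]
grip_width: 0.72
gripper_force: 30.0
```

Request:
{"fn": "step_arm", "kwargs": {"commands": [0,0,-25,0,0,0,50,-5,15,0,0,0,0,50,-10,30.5,0,0,0,0,50,-10,30.5,0,0,0,0,50,-10,30.5,0,0,0,0,50,-10,30.5,0,0,0,0,50,-10,30.5,0,0,0,0,50,-10,30.5,0,0,0,0,50]}}

```text
t: 13.23
position: [541.4, 233.9, 135.5]
tcp_rot: [-0.0, 1.0, 0.0, 0.001]
wrist_force: [0.5, -0.1, -1.9]
grip_width: 0.722
gripper_force: 30.0
```

Request:
{"fn": "step_arm", "kwargs": {"commands": [-10,30.5,0,0,0,0,50,-10,30.5,0,0,0,0,50,-10,30.5,0,0,0,0,50,-5,15,0,0,0,0,50,-3,8.5,0,0,0,0,50,0,0,0,0,0,0,50,0,0,0,0,0,0,50,0,0,0,0,0,0,50]}}

```text
t: 13.9
position: [578.5, 345.8, 135.2]
tcp_rot: [0.0, 1.0, -0.0, 0.0]
wrist_force: [0.6, -0.2, -1.2]
grip_width: 0.719
gripper_force: 30.0
```

Run:
```python
from h import *
pose()
p=ctrl.camera_params("wrist"); im=ctrl.snapshot("wrist"); cv2.imwrite("pics/w5.png",im[:,:,::-1])
```

```text
t 13.9 tcp [578.5 345.8 135.2] yawY 90.0 zdir [ 0.    -0.001 -1.   ] w 67.6 gf 30.0 F [ 0.6 -0.2 -1.2]
```

View pics/w5.png

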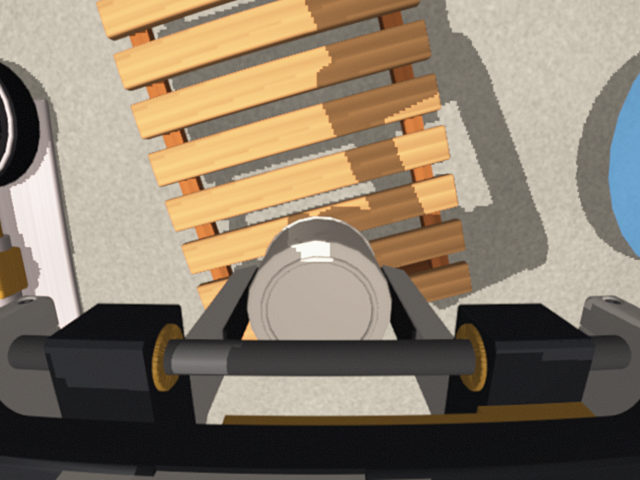

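White is still upright over the rack's far part, so I'll lower it.

Request:
{"fn": "step_arm", "kwargs": {"commands": [0,0,25,0,0,0,50,0,0,17,0,0,0,50,0,0,9,0,0,0,50,0,0,4,0,0,0,50,0,0,2,0,0,0,50,0,0,1.5,0,0,0,50,0,0,0,0,0,0,50,0,0,0,0,0,0,50]}}

```text
t: 14.62
position: [579.1, 347.3, 77.8]
tcp_rot: [-0.0, 1.0, 0.0, 0.001]
wrist_force: [-0.6, -0.2, -0.8]
grip_width: 0.72
gripper_force: 30.0
```

Request:
{"fn": "step_arm", "kwargs": {"commands": [0,0,0.8,0,0,0,50,0,0,0,0,0,0,50,0,0,0,0,0,0,74,0,0,0,0,0,0,84,0,0,0,0,0,0,94,0,0,0,0,0,0,94,0,0,0,0,0,0,94,0,0,0,0,0,0,94]}}

```text
t: 15.28
position: [578.3, 347.0, 75.5]
tcp_rot: [-0.0, 1.0, -0.0, -0.0]
wrist_force: [-0.3, 0.5, -0.3]
grip_width: 0.996
gripper_force: 0.0
```

Request:
{"fn": "step_arm", "kwargs": {"commands": [0,0,-15,0,0,0,94,0,0,-30,0,0,0,94,0,0,-35,0,0,0,94,0,0,-20,0,0,0,94,0,0,0,0,0,0,94,0,0,0,0,0,0,94]}}

```text
t: 15.78
position: [579.2, 347.4, 177.7]
tcp_rot: [-0.0, 1.0, 0.001, 0.002]
wrist_force: [-0.2, -0.6, -0.2]
grip_width: 1.002
gripper_force: 0.0
```

```bash
cat >> h.py <<'E'
def tops(z=56):
    p=ctrl.camera_params("top"); im=ctrl.snapshot("top")
    hsv=cv2.cvtColor(im,cv2.COLOR_RGB2HSV)
    # bright top faces
    for k,(lo,hi) in dict(yellow=((22,150,190),(34,255,255)),blue=((105,150,170),(118,255,255)),white=((0,0,185),(180,45,255)),orange=((4,200,120),(14,255,255))).items():
        for c in blobs(im,lo,hi,150):
            (u,v),r=cv2.minEnclosingCircle(c)
            if r>30: continue
            print(k,round(u),round(v),round(r),'z56',plane(p,[(u,v)],56)[0][:2].round(1),'z116',plane(p,[(u,v)],116)[0][:2].round(1))
    return im
E
python3 - <<'E'
from h import *
pose(); im=tops(); cv2.imwrite("pics/top3.png",im[:,:,::-1])
E
```

```text
t 15.78 tcp [579.2 347.4 177.7] yawY 90.0 zdir [ 0.004  0.002 -1.   ] w 94.2 gf 0.0 F [-0.2 -0.6 -0.2]
yellow 423 211 16 z56 [ 569.5 -202.6] z116 [ 557.8 -191.3]
blue 466 388 23 z56 [ 230.3 -280.7] z116 [ 240.3 -264.4]
blue 416 264 16 z56 [ 465.7 -187.3] z116 [ 460.6 -177. ]
white 460 324 8 z56 [ 350.2 -271.3] z116 [ 352.5 -255.6]
white 465 76 24 z56 [ 858.4 -294.1] z116 [ 828.2 -276.9]
orange 303 258 20 z56 [473.2  32.5] z116 [467.6  28.8]
```

View pics/top3.png

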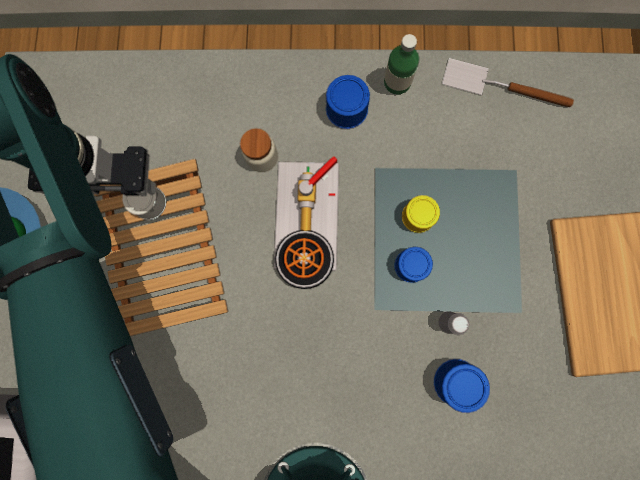

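White stands on the rack and the valve is still half open. Yellow and blue have not moved. Going for yellow at (570,-202.5).

Request:
{"fn": "step_arm", "kwargs": {"commands": [0,-20,0,0,0,0,94,0,-34,0,0,0,0,94,0,-34,0,0,0,0,94,0,-34,0,0,0,0,94,1,-34,0,0,0,0,94,1,-34,0,0,0,0,94,1,-34,0,0,0,0,94,1,-34,0,0,0,0,94]}}

```text
t: 16.5
position: [572.7, 87.3, 172.6]
tcp_rot: [-0.0, 1.0, -0.0, -0.003]
wrist_force: [0.6, -0.0, -0.6]
grip_width: 1.002
gripper_force: 0.0
```

Request:
{"fn": "step_arm", "kwargs": {"commands": [1,-34,0,0,0,0,94,1,-34,0,0,0,0,94,1,-34,0,0,0,0,94,1,-34,0,0,0,0,94,1,-34,0,0,0,0,94,0,-34,0,0,0,0,94,0,-34,0,0,0,0,94,0,-34,0,0,0,0,94]}}

```text
t: 17.17
position: [567.9, -184.1, 172.6]
tcp_rot: [-0.0, 1.0, 0.001, -0.002]
wrist_force: [0.7, -0.5, 0.6]
grip_width: 1.002
gripper_force: 0.0
```

Request:
{"fn": "step_arm", "kwargs": {"commands": [0,-19.5,0,0,0,0,94,0,0,0,0,0,0,94,0,0,0,0,0,0,94,0,0,0,0,0,0,94]}}

```text
t: 17.5
position: [568.8, -201.4, 173.8]
tcp_rot: [-0.0, 1.0, 0.001, -0.001]
wrist_force: [0.8, -0.5, -0.5]
grip_width: 1.001
gripper_force: 0.0
```

```bash
cat >> h.py <<'E'
def wr(k):
    p=ctrl.camera_params("wrist"); im=ctrl.snapshot("wrist")
    for c in blobs(im,*COL[k],800):
        h=cv2.convexHull(c).reshape(-1,2)
        w=plane(p,h,56)[:,:2].astype(np.float32)
        print(k,cv2.boundingRect(c),'enc',cv2.minEnclosingCircle(w))
    return im
E
python3 - <<'E'
from h import *
pose(); im=wr('yellow'); cv2.imwrite("pics/w6.png",im[:,:,::-1])
E
```

```text
t 17.5 tcp [ 568.8 -201.4  173.8] yawY 90.0 zdir [-0.003  0.002 -1.   ] w 94.1 gf 0.0 F [ 0.8 -0.5 -0.5]
yellow (282, 192, 72, 78) enc ((567.2713012695312, -202.9524383544922), 36.30473709106445)
```

Request:
{"fn": "step_arm", "kwargs": {"commands": [-1,-1.2,30,0,0,0,94,0,0,30,0,0,0,94,0,0,30,0,0,0,94,0,0,30,0,0,0,94,0,0,20,0,0,0,94,0,0,11,0,0,0,94,0,0,6,0,0,0,94,0,0,0,0,0,0,94], "force": 30}}

```text
t: 18.22
position: [570.1, -202.5, 17.8]
tcp_rot: [-0.001, 1.0, 0.0, -0.001]
wrist_force: [0.4, 0.6, 0.2]
grip_width: 0.997
gripper_force: 0.0
```

Request:
{"fn": "step_arm", "kwargs": {"commands": [0,0,0,0,0,0,50,0,0,0,0,0,0,50,0,0,0,0,0,0,50,0,0,0,0,0,0,50,0,0,0,0,0,0,50,0,0,0,0,0,0,50]}}

```text
t: 18.72
position: [571.3, -203.9, 20.2]
tcp_rot: [-0.0, 1.0, -0.0, 0.001]
wrist_force: [-0.7, -0.1, 4.0]
grip_width: 0.717
gripper_force: 30.0
```

Request:
{"fn": "step_arm", "kwargs": {"commands": [0,0,-10,0,0,0,50,0,0,-20,0,0,0,50,0,0,-30,0,0,0,50,0,0,-30,0,0,0,50,0,0,-30,0,0,0,50,0,0,0,0,0,0,50,0,0,0,0,0,0,50]}}

```text
t: 19.3
position: [571.6, -204.4, 141.5]
tcp_rot: [-0.0, 1.0, -0.001, 0.002]
wrist_force: [-1.1, -0.3, -1.3]
grip_width: 0.72
gripper_force: 30.0
```

Request:
{"fn": "step_arm", "kwargs": {"commands": [6,15,0,0,0,0,50,12,30,0,0,0,0,50,12,30,0,0,0,0,50,12,30,0,0,0,0,50,12,30,0,0,0,0,50,12,30,0,0,0,0,50,12,30,0,0,0,0,50,11.5,27.5,0,0,0,0,50]}}

```text
t: 19.97
position: [478.4, 20.3, 136.0]
tcp_rot: [-0.0, 1.0, 0.0, -0.003]
wrist_force: [0.3, 1.1, -1.1]
grip_width: 0.721
gripper_force: 30.0
```

Request:
{"fn": "step_arm", "kwargs": {"commands": [6,14,0,0,0,0,50,0,0,0,0,0,0,50,0,0,0,0,0,0,50,0,0,0,0,0,0,50,0,0,0,0,0,0,50]}}

```text
t: 20.38
position: [474.9, 31.8, 137.9]
tcp_rot: [0.001, 1.0, -0.0, -0.001]
wrist_force: [-0.3, 0.3, -1.5]
grip_width: 0.718
gripper_force: 30.0
```

Run:
```python
from h import *
pose(); im=wr('yellow'); cv2.imwrite("pics/w7.png",im[:,:,::-1])
im=tops(); cv2.imwrite("pics/top4.png",im[:,:,::-1])
```

```text
t 20.38 tcp [474.9  31.8 137.9] yawY 89.9 zdir [-0.002 -0.    -1.   ] w 67.5 gf 30.0 F [-0.3  0.3 -1.5]
yellow (249, 214, 142, 126) enc ((517.1474609375, 31.537153244018555), 66.361083984375)
blue 466 388 24 z56 [ 230.9 -281.5] z116 [ 240.9 -265.1]
blue 415 263 17 z56 [ 465.8 -187.2] z116 [ 460.7 -176.9]
blue 348 95 20 z56 [813.8 -51.4] z116 [786.4 -49.8]
white 14 453 29 z56 [ 80.4 590.8] z116 [100.  551.3]
white 460 324 8 z56 [ 350.5 -271.6] z116 [ 352.8 -255.9]
white 139 197 17 z56 [591.6 372.5] z116 [578.5 347.1]
white 329 176 14 z56 [639.6 -15.1] z116 [623.4 -15.8]
white 300 172 23 z56 [647.3  42.7] z116 [630.6  38.3]
white 465 76 24 z56 [ 858.4 -294.1] z116 [ 828.2 -276.9]
```

View pics/w7.png

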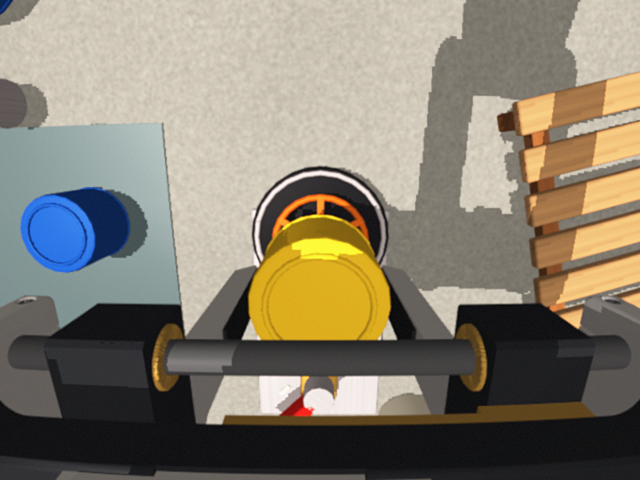

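Yellow is held upright over the pad, and white on the rack measures (578.5,347). Pressing.

Request:
{"fn": "step_arm", "kwargs": {"commands": [0,0,30,0,0,0,50,0,0,20,0,0,0,50,0,0,10,0,0,0,50,0,0,5,0,0,0,50,0,0,4,0,0,0,50,0,0,3,0,0,0,50,0,0,3,0,0,0,50,0,0,0,0,0,0,50]}}

```text
t: 21.15
position: [475.9, 32.4, 65.4]
tcp_rot: [-0.0, 1.0, -0.0, 0.001]
wrist_force: [-3.4, -0.6, 6.7]
grip_width: 0.722
gripper_force: 30.0
```

Request:
{"fn": "step_arm", "kwargs": {"commands": [0,0,2,0,0,0,50,0,0,0,0,0,0,50,0,0,0,0,0,0,50]}}

```text
t: 21.4
position: [476.1, 32.4, 64.2]
tcp_rot: [-0.0, 1.0, -0.0, 0.002]
wrist_force: [-3.1, -0.8, 7.5]
grip_width: 0.718
gripper_force: 30.0
```

Request:
{"fn": "step_arm", "kwargs": {"commands": [0,0,1.5,0,0,0,50,0,0,1.5,0,0,0,50,0,0,0,0,0,0,50,0,0,0,0,0,0,50]}}

```text
t: 21.73
position: [476.3, 32.5, 63.0]
tcp_rot: [-0.0, 1.0, -0.0, 0.002]
wrist_force: [-6.4, -0.8, 14.3]
grip_width: 0.72
gripper_force: 30.0
```

Request:
{"fn": "step_arm", "kwargs": {"commands": [0,0,0,0,0,0,50,0,0,0,0,0,0,50,0,0,0,0,0,0,50,0,0,0,0,0,0,50,0,0,0,0,0,0,50,0,0,0,0,0,0,50]}}

```text
t: 22.23
position: [476.3, 32.5, 63.0]
tcp_rot: [-0.0, 1.0, -0.0, 0.002]
wrist_force: [-7.7, -0.5, 14.5]
grip_width: 0.72
gripper_force: 30.0
```

Request:
{"fn": "step_arm", "kwargs": {"commands": [0,0,0,0,0,0,50,0,0,0,0,0,0,50,0,0,0,0,0,0,50,0,0,0,0,0,0,50,0,0,0,0,0,0,50,0,0,-10,0,0,0,50,0,0,-20,0,0,0,50,0,0,-25,0,0,0,50]}}

```text
t: 22.9
position: [474.6, 32.8, 113.7]
tcp_rot: [-0.0, 1.0, 0.0, -0.001]
wrist_force: [0.3, -0.3, -2.0]
grip_width: 0.723
gripper_force: 30.0
```

Request:
{"fn": "step_arm", "kwargs": {"commands": [0,0,-25,0,0,0,50,-1,15,0,0,0,0,50,-1.5,30.5,0,0,0,0,50,-1.5,30.5,0,0,0,0,50,-1.5,30.5,0,0,0,0,50,-1.5,30.5,0,0,0,0,50,-1.5,30.5,0,0,0,0,50,-1.5,30.5,0,0,0,0,50]}}

```text
t: 23.57
position: [485.6, 232.6, 139.5]
tcp_rot: [-0.0, 1.0, 0.0, 0.001]
wrist_force: [0.1, 0.2, -1.3]
grip_width: 0.72
gripper_force: 30.0
```

Request:
{"fn": "step_arm", "kwargs": {"commands": [-1.5,30.5,0,0,0,0,50,-1.5,30.5,0,0,0,0,50,-2,22,0,0,0,0,50,-1,10.5,0,0,0,0,50,0,0,0,0,0,0,50,0,0,0,0,0,0,50,0,0,0,0,0,0,50,0,0,0,0,0,0,50]}}

```text
t: 24.23
position: [491.2, 322.9, 139.0]
tcp_rot: [0.001, 1.0, -0.0, 0.0]
wrist_force: [-0.5, -0.2, -1.0]
grip_width: 0.721
gripper_force: 30.0
```

Run:
```python
from h import *
pose(); im=ctrl.snapshot("wrist"); cv2.imwrite("pics/w8.png",im[:,:,::-1])
```

```text
t 24.23 tcp [491.2 322.9 139. ] yawY 89.9 zdir [ 0. -0. -1.] w 67.8 gf 30.0 F [-0.5 -0.2 -1. ]
```

View pics/w8.png

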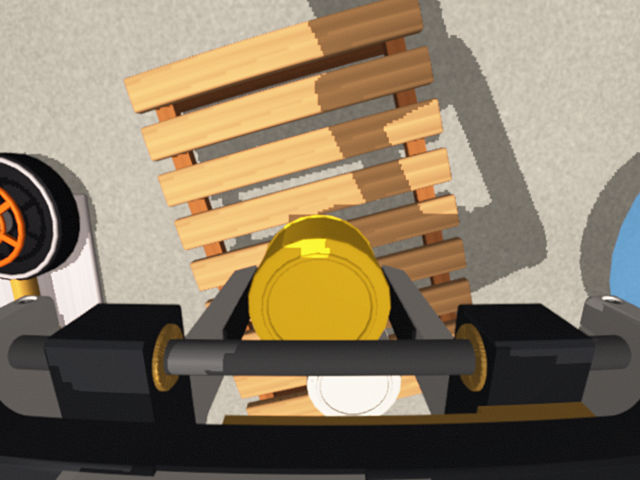

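Yellow is over the rack's middle and clear of white. Lowering and releasing.

Request:
{"fn": "step_arm", "kwargs": {"commands": [0,0,25,0,0,0,50,0,0,17,0,0,0,50,0,0,9,0,0,0,50,0,0,4,0,0,0,50,0,0,2,0,0,0,50,0,0,1.5,0,0,0,50,0,0,0,0,0,0,50,0,0,0,0,0,0,50]}}

```text
t: 24.95
position: [491.6, 324.6, 81.4]
tcp_rot: [-0.0, 1.0, 0.0, 0.001]
wrist_force: [0.4, 0.6, -0.2]
grip_width: 0.72
gripper_force: 30.0
```

Request:
{"fn": "step_arm", "kwargs": {"commands": [0,0,0.5,0,0,0,50,0,0,0,0,0,0,50,0,0,0,0,0,0,74,0,0,0,0,0,0,84,0,0,0,0,0,0,94,0,0,0,0,0,0,94,0,0,0,0,0,0,94,0,0,0,0,0,0,94]}}

```text
t: 25.62
position: [491.0, 324.3, 79.8]
tcp_rot: [-0.0, 1.0, -0.0, 0.0]
wrist_force: [-0.0, 0.1, -0.7]
grip_width: 1.0
gripper_force: 0.0
```

Request:
{"fn": "step_arm", "kwargs": {"commands": [0,0,-15,0,0,0,94,0,0,-30,0,0,0,94,0,0,-35,0,0,0,94,0,0,-15,0,0,0,94,0,0,0,0,0,0,94,0,0,0,0,0,0,94]}}

```text
t: 26.12
position: [491.4, 324.5, 175.5]
tcp_rot: [-0.0, 1.0, 0.0, 0.001]
wrist_force: [0.1, 0.1, -0.6]
grip_width: 1.0
gripper_force: 0.0
```

Run:
```python
from h import *
pose(); im=tops(); cv2.imwrite("pics/top5.png",im[:,:,::-1])
```

```text
t 26.12 tcp [491.4 324.5 175.5] yawY 90.0 zdir [ 0.002  0.001 -1.   ] w 94.0 gf 0.0 F [ 0.1  0.1 -0.6]
blue 466 388 23 z56 [ 230.3 -280.7] z116 [ 240.3 -264.4]
blue 415 263 16 z56 [ 465.8 -187.2] z116 [ 460.8 -176.9]
white 460 324 8 z56 [ 350.2 -271.3] z116 [ 352.5 -255.6]
white 139 197 17 z56 [591.3 372.8] z116 [578.2 347.3]
white 465 76 24 z56 [ 858.4 -294.1] z116 [ 828.2 -276.9]
orange 303 258 20 z56 [473.4  32.7] z116 [467.9  29. ]
```

Blue is unmoved at (466,-187).

Request:
{"fn": "step_arm", "kwargs": {"commands": [0,-20,0,0,0,0,94,1.8,-34,0,0,0,0,94,1.8,-34,0,0,0,0,94,1.8,-34,0,0,0,0,94,1.8,-34,0,0,0,0,94,1.8,-34,0,0,0,0,94,1.8,-34,0,0,0,0,94,1.8,-34,0,0,0,0,94]}}

```text
t: 26.83
position: [476.5, 64.8, 171.8]
tcp_rot: [-0.0, 1.0, -0.0, -0.003]
wrist_force: [0.8, 0.1, 0.8]
grip_width: 1.0
gripper_force: 0.0
```

Request:
{"fn": "step_arm", "kwargs": {"commands": [1.8,-34,0,0,0,0,94,1.8,-34,0,0,0,0,94,1.8,-34,0,0,0,0,94,1.8,-34,0,0,0,0,94,1.8,-34,0,0,0,0,94,1.8,-34,0,0,0,0,94,1.8,-34,0,0,0,0,94,0,-15.5,0,0,0,0,94]}}

```text
t: 27.5
position: [463.8, -190.2, 171.6]
tcp_rot: [0.002, 1.0, 0.0, -0.003]
wrist_force: [0.3, 0.1, 0.3]
grip_width: 1.001
gripper_force: 0.0
```

Request:
{"fn": "step_arm", "kwargs": {"commands": [0,0,0,0,0,0,94,0,0,0,0,0,0,94,0,0,0,0,0,0,94]}}

```text
t: 27.75
position: [465.1, -186.1, 173.1]
tcp_rot: [-0.0, 1.0, 0.001, -0.001]
wrist_force: [-0.2, 0.1, 0.5]
grip_width: 1.001
gripper_force: 0.0
```

Run:
```python
from h import *
pose(); im=wr('blue'); cv2.imwrite("pics/w9.png",im[:,:,::-1])
```

```text
t 27.75 tcp [ 465.1 -186.1  173.1] yawY 90.0 zdir [-0.003  0.002 -1.   ] w 94.1 gf 0.0 F [-0.2  0.1  0.5]
blue (282, 192, 73, 78) enc ((463.3685302734375, -187.95716857910156), 36.024375915527344)
blue (175, 0, 92, 33) enc ((273.39453125, -265.0079650878906), 36.764713287353516)
```

Request:
{"fn": "step_arm", "kwargs": {"commands": [-1.2,-1.3,30,0,0,0,94,0,0,30,0,0,0,94,0,0,30,0,0,0,94,0,0,30,0,0,0,94,0,0,20,0,0,0,94,0,0,10,0,0,0,94,0,0,6,0,0,0,94,0,0,0,0,0,0,94], "force": 30}}

```text
t: 28.47
position: [466.7, -187.5, 18.0]
tcp_rot: [-0.001, 1.0, 0.0, -0.001]
wrist_force: [0.3, 0.2, 1.4]
grip_width: 0.998
gripper_force: 0.0
```

Request:
{"fn": "step_arm", "kwargs": {"commands": [0,0,0,0,0,0,50,0,0,0,0,0,0,50,0,0,0,0,0,0,50,0,0,0,0,0,0,50,0,0,0,0,0,0,50,0,0,0,0,0,0,50]}}

```text
t: 28.97
position: [467.8, -188.7, 20.0]
tcp_rot: [-0.0, 1.0, -0.0, 0.001]
wrist_force: [0.0, 1.7, 3.2]
grip_width: 0.721
gripper_force: 30.0
```

Request:
{"fn": "step_arm", "kwargs": {"commands": [0,0,-10,0,0,0,50,0,0,-20,0,0,0,50,0,0,-30,0,0,0,50,0,0,-30,0,0,0,50,0,0,-30,0,0,0,50,0,0,0,0,0,0,50,0,0,0,0,0,0,50]}}

```text
t: 29.55
position: [468.1, -189.3, 141.0]
tcp_rot: [-0.0, 1.0, -0.001, 0.002]
wrist_force: [0.2, -0.4, -2.7]
grip_width: 0.716
gripper_force: 30.0
```

Request:
{"fn": "step_arm", "kwargs": {"commands": [-1,15,0,0,0,0,50,-1,31,0,0,0,0,50,-1,31,0,0,0,0,50,-1,31,0,0,0,0,50,-1,31,0,0,0,0,50,-1,31,0,0,0,0,50,-1,31,0,0,0,0,50,-1,20,0,0,0,0,50]}}

```text
t: 30.22
position: [473.0, 35.0, 136.1]
tcp_rot: [-0.001, 1.0, 0.001, -0.002]
wrist_force: [0.6, 0.6, -1.2]
grip_width: 0.721
gripper_force: 30.0
```

Request:
{"fn": "step_arm", "kwargs": {"commands": [0,0,0,0,0,0,50,0,0,0,0,0,0,50,0,0,0,0,0,0,50,0,0,0,0,0,0,50]}}

```text
t: 30.55
position: [474.5, 31.4, 137.8]
tcp_rot: [0.001, 1.0, -0.0, -0.001]
wrist_force: [-0.4, -1.1, -1.8]
grip_width: 0.718
gripper_force: 30.0
```

Run:
```python
from h import *
pose(); im=wr('blue'); cv2.imwrite("pics/w10.png",im[:,:,::-1])
im=tops(); cv2.imwrite("pics/top6.png",im[:,:,::-1])
```

```text
t 30.55 tcp [474.5  31.4 137.8] yawY 89.9 zdir [-0.002 -0.001 -1.   ] w 67.5 gf 30.0 F [-0.4 -1.1 -1.8]
blue (248, 214, 143, 126) enc ((516.3599853515625, 31.120689392089844), 66.51438903808594)
yellow 147 243 18 z56 [498.2 349.5] z116 [491.1 325.5]
blue 466 388 24 z56 [ 231.  -281.6] z116 [ 241.  -265.2]
blue 348 95 20 z56 [812.4 -51.5] z116 [785.1 -49.9]
white 12 452 29 z56 [ 81.  593.2] z116 [100.6 553.6]
white 460 324 8 z56 [ 350.5 -271.6] z116 [ 352.8 -255.9]
white 139 197 17 z56 [591.6 372.5] z116 [578.5 347.1]
white 329 176 14 z56 [639.6 -15.1] z116 [623.4 -15.8]
white 300 172 23 z56 [647.3  42.7] z116 [630.6  38.3]
white 465 76 24 z56 [ 858.4 -294.1] z116 [ 828.2 -276.9]
```

Blue's image box matches yellow's when that was held upright, and yellow and white are in place on the rack. Pressing the same way as before.

Request:
{"fn": "step_arm", "kwargs": {"commands": [-0.5,0.5,30,0,0,0,50,0,0,20,0,0,0,50,0,0,10,0,0,0,50,0,0,5,0,0,0,50,0,0,4,0,0,0,50,0,0,3,0,0,0,50,0,0,3,0,0,0,50,0,0,0,0,0,0,50]}}

```text
t: 31.32
position: [476.4, 32.6, 65.3]
tcp_rot: [-0.0, 1.0, -0.0, 0.001]
wrist_force: [-2.8, -0.5, 6.0]
grip_width: 0.721
gripper_force: 30.0
```

Request:
{"fn": "step_arm", "kwargs": {"commands": [0,0,2,0,0,0,50,0,0,1.5,0,0,0,50,0,0,1.5,0,0,0,50,0,0,0,0,0,0,50,0,0,0,0,0,0,50]}}

```text
t: 31.73
position: [476.7, 32.6, 62.9]
tcp_rot: [-0.0, 1.0, -0.001, 0.002]
wrist_force: [-7.1, -0.8, 14.0]
grip_width: 0.718
gripper_force: 30.0
```

Request:
{"fn": "step_arm", "kwargs": {"commands": [0,0,0,0,0,0,50,0,0,0,0,0,0,50,0,0,0,0,0,0,50,0,0,0,0,0,0,50]}}

```text
t: 32.07
position: [476.7, 32.6, 62.9]
tcp_rot: [-0.0, 1.0, -0.001, 0.002]
wrist_force: [-5.9, -1.0, 14.5]
grip_width: 0.717
gripper_force: 30.0
```

Request:
{"fn": "step_arm", "kwargs": {"commands": [0,0,0,0,0,0,50,0,0,0,0,0,0,50,0,0,0,0,0,0,50,0,0,0,0,0,0,50,0,0,0,0,0,0,50,0,0,-10,0,0,0,50,0,0,-20,0,0,0,50,0,0,-25,0,0,0,50]}}

```text
t: 32.73
position: [475.0, 33.1, 113.6]
tcp_rot: [-0.0, 1.0, 0.0, -0.001]
wrist_force: [-0.5, -0.7, -1.2]
grip_width: 0.72
gripper_force: 30.0
```

Request:
{"fn": "step_arm", "kwargs": {"commands": [0,0,-25,0,0,0,50,4,15,0,0,0,0,50,8,30.5,0,0,0,0,50,8,30.5,0,0,0,0,50,8,30.5,0,0,0,0,50,8,30.5,0,0,0,0,50,8,30.5,0,0,0,0,50,8,30.5,0,0,0,0,50]}}

```text
t: 33.4
position: [423.6, 232.8, 139.4]
tcp_rot: [-0.0, 1.0, 0.001, 0.001]
wrist_force: [0.9, -0.1, -0.9]
grip_width: 0.721
gripper_force: 30.0
```

Request:
{"fn": "step_arm", "kwargs": {"commands": [8,30.5,0,0,0,0,50,8,30.5,0,0,0,0,50,2.5,10,0,0,0,0,50,0,0,0,0,0,0,50,0,0,0,0,0,0,50,0,0,0,0,0,0,50,0,0,0,0,0,0,50]}}

```text
t: 33.98
position: [405.6, 300.7, 138.8]
tcp_rot: [0.001, 1.0, -0.0, 0.0]
wrist_force: [-0.5, 1.1, -1.5]
grip_width: 0.723
gripper_force: 30.0
```

Run:
```python
from h import *
pose(); im=wr('blue'); cv2.imwrite("pics/w11.png",im[:,:,::-1])
```

```text
t 33.98 tcp [405.6 300.7 138.8] yawY 89.9 zdir [ 0. -0. -1.] w 67.9 gf 30.0 F [-0.5  1.1 -1.5]
blue (248, 215, 143, 125) enc ((449.27642822265625, 300.3768310546875), 66.7697525024414)
```

View pics/w11.png

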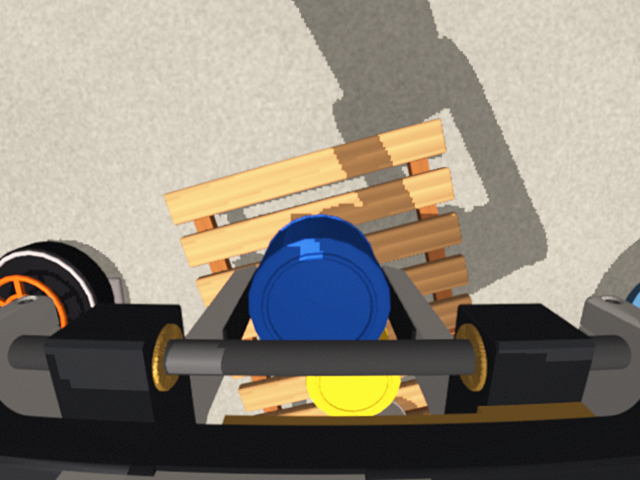

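Blue is upright over the near part of the rack and clear of yellow. Lowering and releasing.

Request:
{"fn": "step_arm", "kwargs": {"commands": [0,0,25,0,0,0,50,0,0,17,0,0,0,50,0,0,9,0,0,0,50,0,0,4,0,0,0,50,0,0,2,0,0,0,50,0,0,1.5,0,0,0,50,0,0,0,0,0,0,50,0,0,0,0,0,0,50]}}

```text
t: 34.7
position: [405.6, 302.3, 81.2]
tcp_rot: [-0.0, 1.0, 0.0, 0.001]
wrist_force: [-0.1, -0.7, -0.7]
grip_width: 0.719
gripper_force: 30.0
```

Request:
{"fn": "step_arm", "kwargs": {"commands": [0,0,0.5,0,0,0,50,0,0,0,0,0,0,50,0,0,0,0,0,0,74,0,0,0,0,0,0,84,0,0,0,0,0,0,94,0,0,0,0,0,0,94,0,0,0,0,0,0,94,0,0,0,0,0,0,94]}}

```text
t: 35.37
position: [405.0, 302.0, 79.8]
tcp_rot: [-0.0, 1.0, -0.0, 0.0]
wrist_force: [-0.2, 0.9, -0.8]
grip_width: 0.997
gripper_force: 0.0
```

Request:
{"fn": "step_arm", "kwargs": {"commands": [0,0,-15,0,0,0,94,0,0,-30,0,0,0,94,0,0,-35,0,0,0,94,0,0,-15,0,0,0,94,0,0,0,0,0,0,94,0,0,0,0,0,0,94]}}

```text
t: 35.87
position: [405.3, 302.2, 175.4]
tcp_rot: [-0.0, 1.0, 0.0, 0.001]
wrist_force: [0.4, -0.0, -0.8]
grip_width: 1.002
gripper_force: 0.0
```

Run:
```python
from h import *
pose()
```

```text
t 35.87 tcp [405.3 302.2 175.4] yawY 90.0 zdir [ 0.002  0.001 -1.   ] w 94.2 gf 0.0 F [ 0.4 -0.  -0.8]
```

Request:
{"fn": "step_arm", "kwargs": {"commands": [-12,-15,0,0,0,0,94,-23,-28.5,0,0,0,0,70,-23,-28.5,0,0,0,0,50,-23,-28.5,0,0,0,0,50,-23,-28.5,0,0,0,0,50,-23,-28.5,0,0,0,0,50,-23,-28.5,0,0,0,0,50,-23,-28.5,0,0,0,0,50]}}

```text
t: 36.53
position: [577.4, 85.8, 171.5]
tcp_rot: [-0.0, 1.0, -0.0, -0.003]
wrist_force: [-0.4, 0.4, 0.3]
grip_width: 0.548
gripper_force: 0.0
```

Request:
{"fn": "step_arm", "kwargs": {"commands": [-23,-28.5,0,0,0,0,50,-23,-28.5,0,0,0,0,50,-18,-23,0,0,0,0,50,-7.5,-10,0,0,0,0,50,0,0,0,0,0,0.11,50,0,0,0,0,0,0.11,50,0,0,0,0,0,0.11,50,0,0,0,0,0,0.11,50]}}

```text
t: 37.2
position: [648.2, -1.7, 172.2]
tcp_rot: [0.221, 0.975, -0.0, -0.002]
wrist_force: [-0.0, 0.3, 0.2]
grip_width: 0.531
gripper_force: 0.0
```

Request:
{"fn": "step_arm", "kwargs": {"commands": [0,0,0,0,0,0.11,50,0,0,0,0,0,0.11,50,0,0,0,0,0,0.122,50,0,0,0,0,0,0,50,0,0,0,0,0,0,50,0,0,0,0,0,0,50]}}

```text
t: 37.7
position: [648.8, -2.0, 173.6]
tcp_rot: [0.38, 0.925, -0.0, -0.001]
wrist_force: [0.1, -0.4, 0.2]
grip_width: 0.534
gripper_force: 0.0
```

Run:
```python
from h import *
pose()
p=ctrl.camera_params("wrist"); im=ctrl.snapshot("wrist")
for c in blobs(im,*COL['red'],200):
    r=cv2.minAreaRect(c);b=plane(p,cv2.boxPoints(r),70);print('red',np.round(r[1]),b[:,:2].round(1).tolist())
im=tops(); cv2.imwrite("pics/top7.png",im[:,:,::-1])
```

```text
t 37.7 tcp [648.8  -2.  173.6] yawY 45.4 zdir [-0.002  0.    -1.   ] w 50.2 gf 0.0 F [ 0.1 -0.4  0.2]
red [82. 12.] [[618.0, 21.0], [624.8, 28.4], [678.5, -21.4], [671.3, -29.2]]
yellow 146 240 18 z56 [503.4 350.4] z116 [496.  326.3]
blue 466 388 24 z56 [ 230.7 -281.1] z116 [ 240.6 -264.8]
blue 163 272 17 z56 [439.3 313.2] z116 [435.9 291.5]
white 460 324 8 z56 [ 350.2 -271.5] z116 [ 352.5 -255.8]
white 139 197 17 z56 [591.6 372.5] z116 [578.5 347.1]
white 327 180 11 z56 [630.3 -10.7] z116 [614.7 -11.7]
white 306 164 15 z56 [663.1  30.9] z116 [645.4  27.3]
```

Blue has been knocked from (405,302) to about (436,291), against yellow. Both are still well inside the rack limits (blue is at about -62, -18 in deck coordinates). I'll close the valve first, then check them.

Request:
{"fn": "step_arm", "kwargs": {"commands": [-1,0.4,30,0,0,0,50,0,0,30,0,0,0,50,0,0,30,0,0,0,50,0,0,20,0,0,0,50,0,0,13,0,0,0,50,0,0,9,0,0,0,50,0,0,0,0,0,0,50,0,0,0,0,0,0,50], "force": 15}}

```text
t: 38.47
position: [651.0, -2.9, 43.6]
tcp_rot: [0.381, 0.925, 0.0, 0.001]
wrist_force: [-0.6, 0.8, 1.3]
grip_width: 0.531
gripper_force: 0.0
```

Request:
{"fn": "step_arm", "kwargs": {"commands": [0,0,0,0,0,0,5,0,0,0,0,0,0,5,0,0,0,0,0,0,5,0,0,0,0,0,0,5,0,0,0,0,0,0,5,0,0,0,0,0,0,5,0,0,0,0,0,0,5]}}

```text
t: 39.05
position: [650.4, -3.1, 43.0]
tcp_rot: [0.381, 0.925, -0.0, 0.0]
wrist_force: [-0.6, -0.9, 2.0]
grip_width: 0.129
gripper_force: 15.0
```

```bash
python3 -c "
from h import *
pose()"
```

```text
t 39.05 tcp [650.4  -3.1  43. ] yawY 45.2 zdir [ 0.    -0.001 -1.   ] w 12.2 gf 15.0 F [-0.6 -0.9  2. ]
```

View pics/top7.png

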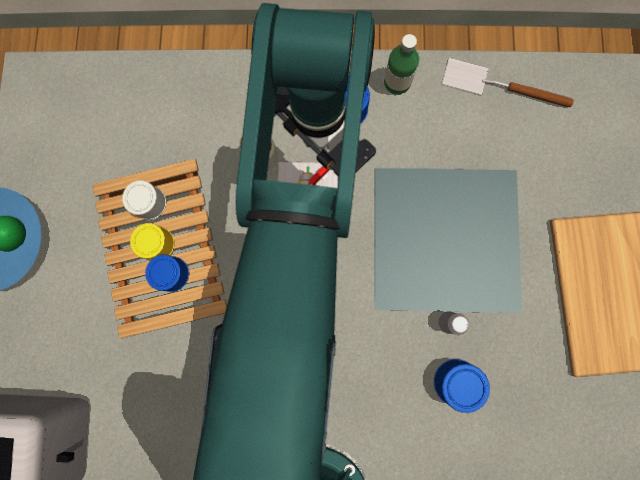

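All three stand upright on the rack. Turning the lever shut, -0.79 rad.

Request:
{"fn": "step_arm", "kwargs": {"commands": [0.2,-5,0,0,0,0.0985,5,0.2,-5,0,0,0,0.0985,5,0.2,-5,0,0,0,0.0985,5,0.2,-5,0,0,0,0.0985,5,0.2,-5,0,0,0,0.0985,5,0.2,-5,0,0,0,0.0985,5,0.2,-5,0,0,0,0.0985,5,0.2,-4.7,0,0,0,0.0985,5]}}

```text
t: 39.72
position: [615.1, -18.6, 43.0]
tcp_rot: [0.708, 0.706, 0.0, 0.001]
wrist_force: [1.4, -1.0, 1.0]
grip_width: 0.126
gripper_force: 14.9
```

Request:
{"fn": "step_arm", "kwargs": {"commands": [0,-0.5,0,0,0,0.01,5,0,0,0,0,0,0,5,0,0,0,0,0,0,5,0,0,0,0,0,0,5]}}

```text
t: 40.05
position: [614.2, -18.5, 43.0]
tcp_rot: [0.71, 0.704, -0.0, -0.0]
wrist_force: [-1.3, -1.1, 3.1]
grip_width: 0.126
gripper_force: 15.0
```

```bash
python3 -c "
from h import *
pose();print(ctrl.get_obs()['wrist_torque'].round(2))"
```

```text
t 40.05 tcp [614.2 -18.5  43. ] yawY -0.4 zdir [-0.001 -0.001 -1.   ] w 11.8 gf 15.0 F [-1.3 -1.1  3.1]
[-0.26  0.32 -0.02]
```

Essentially at the closed position; I'll nudge slightly toward the stop, then release, lift and look.

Request:
{"fn": "step_arm", "kwargs": {"commands": [0,-1,0,0,0,0.02,5,0,0,0,0,0,0,5,0,0,0,0,0,0,5,0,0,0,0,0,0,5]}}

```text
t: 40.38
position: [614.0, -18.5, 43.0]
tcp_rot: [0.717, 0.697, 0.0, 0.001]
wrist_force: [-0.1, -2.6, 1.9]
grip_width: 0.13
gripper_force: 15.0
```

Request:
{"fn": "step_arm", "kwargs": {"commands": [0,0,0,0,0,0,45,0,0,0,0,0,0,45,0,0,0,0,0,0,45,0,0,0,0,0,0,45,0,0,-15,0,0,0,45,0,0,-30,0,0,0,45,0,0,-30,0,0,0,45,0,0,-30,0,0,0,45]}}

```text
t: 41.05
position: [612.8, -17.9, 148.1]
tcp_rot: [0.717, 0.697, -0.0, -0.001]
wrist_force: [1.3, -0.5, 0.1]
grip_width: 0.48
gripper_force: 0.0
```

Request:
{"fn": "step_arm", "kwargs": {"commands": [0,0,-20,0,0,0,45,0,0,0,0,0,0,45,0,0,0,0,0,0,45,0,0,0,0,0,0,45]}}

```text
t: 41.38
position: [612.6, -18.0, 166.0]
tcp_rot: [0.717, 0.697, -0.001, -0.001]
wrist_force: [0.1, 0.6, 0.6]
grip_width: 0.478
gripper_force: 0.0
```

Run:
```python
from h import *
pose()
p=ctrl.camera_params("wrist"); im=ctrl.snapshot("wrist")
for c in blobs(im,*COL['red'],200):
    r=cv2.minAreaRect(c);b=plane(p,cv2.boxPoints(r),70);print('red',np.round(r[1]),b[:,:2].round(1).tolist())
for c in blobs(im,*COL['orange'],200):
    h=cv2.convexHull(c);w=plane(p,h.reshape(-1,2),55)[:,:2].astype(np.float32);print('or',cv2.minEnclosingCircle(w))
tops(); s=ctrl.snapshot("scene"); cv2.imwrite("pics/s8.png",s[:,:,::-1])
cv2.imwrite("pics/s8c.png",cv2.resize(s[180:370,260:540],None,fx=2.8,fy=2.8,interpolation=cv2.INTER_CUBIC)[:,:,::-1])
```

```text
t 41.38 tcp [612.6 -18.  166. ] yawY -1.7 zdir [-0.003  0.    -1.   ] w 44.9 gf 0.0 F [0.1 0.6 0.6]
red [80. 12.] [[610.3, 17.8], [620.2, 17.5], [618.6, -52.1], [608.1, -51.8]]
or ((475.4239501953125, 32.18130111694336), 39.6092529296875)
yellow 146 240 18 z56 [503.4 350.4] z116 [496.  326.3]
blue 466 388 24 z56 [ 230.7 -281.1] z116 [ 240.6 -264.8]
blue 162 272 17 z56 [439.3 313.3] z116 [435.9 291.6]
white 460 324 8 z56 [ 351.  -272.1] z116 [ 353.3 -256.3]
white 324 216 13 z56 [557.5  -6.5] z116 [546.5  -7.7]
white 139 197 17 z56 [591.6 372.5] z116 [578.5 347.1]
white 465 76 24 z56 [ 857.7 -294.5] z116 [ 827.6 -277.3]
```

View pics/s8c.png

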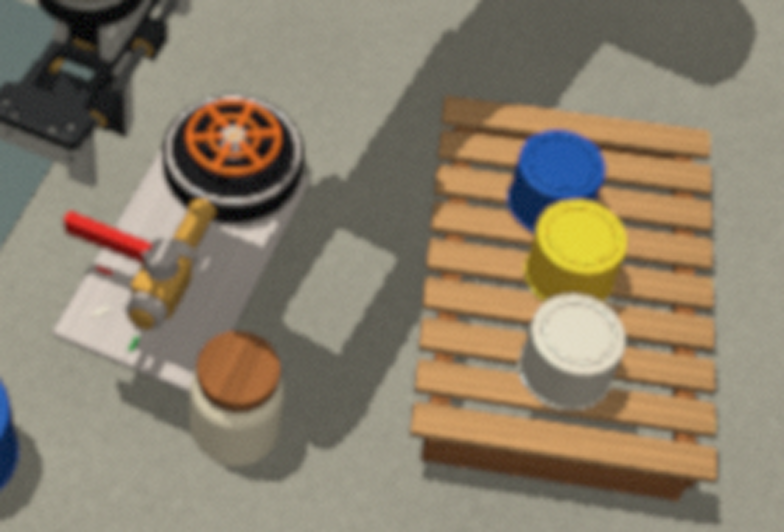

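The crop shows the three tumblers upright on the rack, the lever over the red mark (square to the pipe) and the pad up. Handing in.

```bash
python3 -c "
from bench import ctrl
print(ctrl.hand_in())"
```

```text
the job is handed in; nothing more can be done
None
```

I rinsed white, yellow and blue in that order (green was absent), stood all three upright mouth down on the rack, shut the valve, and handed the job in; no verdict was returned, and blue got knocked about 3 cm after I placed it but stayed inside the rack limits.

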